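# Unstack the picking tubs into their trays

### The job

Take the two stacks of mushroom tubs apart and set each of the four tubs in the blue tray of its own shape and size, standing flat on the tray's floor inside the rim. Keep the tubs upright, set them down gently, and do not disturb the growing bottle or the tape roll.

Things in the scene. Friction and masses are not known exactly. Their poses are not given: they have to be found in the camera images.
- large_round_c (a point): The large round tub: a loose rigid closed picking tub with straight upright sides, cream with a paper band and a flat clear lid over golden mushroom caps; 60 mm across, 60 mm tall, 55 to 250 g. Point at its centre, 30 mm above its underside; z up. At the start it stands on the bench with one of the two small tubs stacked on its lid.
- oblong_c (a point): The oblong tub: a loose rigid closed picking tub with straight upright sides, cream with a paper band and a flat clear lid over golden mushroom caps; 88 mm (its x) by 54 mm (its y), 60 mm tall, 55 to 250 g. Point at its centre, 30 mm above its underside; z up. At the start it stands on the bench with one of the two small tubs stacked on its lid.
- small_round_c (a point): The small round tub: a loose rigid closed picking tub with straight upright sides, cream with a paper band and a flat clear lid over golden mushroom caps; 40 mm across, 60 mm tall, 55 to 250 g. Point at its centre, 30 mm above its underside; z up. At the start it stands on the lid of the large round tub or of the oblong tub.
- small_square_c (a point): The small square tub: a loose rigid closed picking tub with straight upright sides, cream with a paper band and a flat clear lid over golden mushroom caps; 40 by 40 mm (sides along its x and y), 60 mm tall, 55 to 250 g. Point at its centre, 30 mm above its underside; z up. At the start it stands on the lid of the large round tub or of the oblong tub.
- tray_large_round: The large round tub's tray: low blue tray fixed on the bench, round, 80 mm across inside the rim; floor 3 mm thick, rim 5 mm thick whose top is 8 mm above the bench. Origin at the centre of its underside, on the bench; z up.
- tray_oblong: The oblong tub's tray: low blue tray fixed on the bench, oblong, 108 mm (its x) by 74 mm (its y) inside the rim; floor 3 mm thick, rim 5 mm thick whose top is 8 mm above the bench. Origin at the centre of its underside, on the bench; z up.
- tray_small_round: The small round tub's tray: low blue tray fixed on the bench, round, 58 mm across inside the rim; floor 3 mm thick, rim 5 mm thick whose top is 8 mm above the bench. Origin at the centre of its underside, on the bench; z up.
- tray_small_square: The small square tub's tray: low blue tray fixed on the bench, square, 58 by 58 mm inside the rim (sides along its x and y); floor 3 mm thick, rim 5 mm thick whose top is 8 mm above the bench. Origin at the centre of its underside, on the bench; z up.
- growing_bottle: Bystander: loose cream cultivation bottle 68 mm across with a crown of golden mushrooms, 108 mm tall in all. Origin at the centre of its underside; z up. Leave it alone.
- tape_roll: Bystander: loose roll of brown tape lying flat, 80 mm across, 24 mm high. Origin at the centre of its underside. Leave it alone.

How it is judged:
By the outcome, as a careful person would: the job done as asked, in the order asked, and still so for the second after the job is handed in, with the robot touching nothing.
It also fails if it takes over 112 s, if anything falls off the work surface, if the arm or the gripper's body presses on something with over 40 N, if the wrist force passes 120 N, or if a joint passes its speed limit or range.

### The arm

A 6-joint arm with a two-finger parallel gripper is mounted at the origin on the work surface. World frame = base frame: x ahead of the robot, y to its left, z up, the work surface at z = 0. Lengths are in m, angles in degrees, forces in N, time in s.
With the tool pointing down it reaches from about 0.3 to 0.875 m from the base axis. Payload 6.4 kg.
Tool frame: the origin (TCP) lies at the very end of the fingers, on their centre line; the grasp point (between the pads) lies tcp_to_grasp behind it (tcp_to_grasp is the distance from the TCP to the grasp point, in m); z points along the fingers, x is the direction in which the jaws open and shut, and the axes are right-handed (so a half turn about z gives the same grasp; the last joint's range is limited). The gripper opens to 88 mm and grips with 3 to 60 N. Pads are 18 mm wide; open, the fingers measure 123 mm over their backs; the gripper's body (75 mm by 187 mm) begins 45 mm behind the grasp point.
Start: joints at [58.768, 10.359, 92.074, -0, 77.567, -11.82], TCP at [0.191, 0.542, 0.239] pointing down, gripper open.
Joint ranges: [-171.53, 171.53], [-51.25, 118.39], [17.06, 147.69], [-65.23, 245.23], [0, 150.52], [-178.68, 178.68]. Speed limits (degrees/s): [147.25, 147.25, 172.46, 180, 180, 180].

### API

Orientations are given as a 3x3 rotation matrix whose columns are the frame's x, y, z axes.
In Python, from cell import * gives the robot as it stands. The module is installed in compiled form; this text tells all that it offers.
- The arm moves only by the shell command python3 -m creep 'ROWS'. ROWS is JSON, a list of rows, each an object with "translation": the shift along the tool's x, y, z as a fraction of full scale, a list of three; "turn": the turn about the tool's z as a fraction of full scale; "jaw": the finger opening in mm, from 0 to 88.1. In form: [{"translation": [x, y, z], "turn": turn, "jaw": jaw}, ...]. A call has 1 to 12 rows; each row shifts and turns the commanded pose from where the row before left it, along the tool's axes as they then stand; what a row does not reach is not made up. Full scale, the value 1, is 0.1 m for a shift and pi/4 rad for a turn. A row lasts 1/10 s, in which the tool goes at most 50 mm and 8.59 degrees, less where a joint would pass 70% of its speed; a pose out of reach is approached as far as the arm can. A call with a number of a shift or a turn outside -1 to 1 is refused whole. A call with a gripper value outside its range is refused whole. The fingers move at their own pace and stop on an object; the grip force is fixed at half the most. Time passes only in rows, so rows that do not move let the fingers close. It gives the time, the measured TCP pose, the force and the opening at its end, in the units of the state.
- sense(): the state, without advancing time (a new reading comes with each control period).
- grab_frame(name): name is "side" or "top" or "wrist"; returns the picture (400x640x3 uint8, blue, green, red); there is no depth.
- camera_info(name): a dict with "intrinsics" (3x3 intrinsics, pixels), "world_to_cam" (4x4, takes a point from world to camera coordinates). Camera axes: x right, y down, z forward; pixel columns grow to the right and rows downward; lengths in m; the calibration is good to about 2 mm. A picture is of the moment at which its call begins: read the wrist's pose just before it. camera_info takes no time and is no camera call; for the wrist camera it gives the pose at the moment of the call.
- sign_off(): hands the job in, once; it reports no verdict.
The state is a dict: "clock": time; "q": joint angles; "joint_velocities": joint speeds; "tau": joint torques, N m; "tcp_pos": TCP position; "orientation": TCP orientation; "force": force on the tool from outside, world axes, zero at the start; "torque": the same for the moment, N m; "gripper_width": opening from 0.0 (shut) to 1.0 (fully open).
Only numpy, scipy, OpenCV 4.12 (cv2) and the standard library are available. Lean on these libraries where they do the work, as an engineer would, in place of code of your own. Each camera call takes 0.05 s, during which the arm holds its last target.

## Working session

There is one attempt and no reset: what is moved stays moved. The work goes in short steps, Python scripts to look and compute and a shell command to move; the robot and the scene stay as the last step left them, time stands still between calls to the robot, and variables do not carry over. Pictures are saved under pics/ and viewed, and the job is handed in when it is done.

```bash
mkdir -p pics; ls; python3 - <<'E'
from cell import *
import cv2
s=sense();print(s)
for n in ["side","top","wrist"]:
    c=camera_info(n);print(n,c)
    cv2.imwrite(f"pics/{n}0.png",grab_frame(n))
try: print(tcp_to_grasp)
except Exception as e: print(e)
E
```

```text
pics
{'clock': 0.0, 'q': array([ 5.87685175e+01,  1.04000890e+01,  9.21288755e+01,  4.35438420e-05,
        7.75674639e+01, -1.18206112e+01]), 'joint_velocities': array([ 0.0030909 , -0.07380527,  0.00599236, -0.02659103,  0.02157894,
       -0.00797091]), 'tau': array([-2.00844015e-04, -4.33857358e+01, -3.41856194e+01,  7.02664093e-02,
        3.83686891e-02, -1.28525544e-04]), 'tcp_pos': array([0.19081195, 0.54187324, 0.2378513 ]), 'orientation': array([[ 3.32339528e-01,  9.43159412e-01, -8.73261779e-04],
       [ 9.43158378e-01, -3.32340495e-01, -1.43870876e-03],
       [-1.64715196e-03, -3.45484375e-04, -9.99998584e-01]]), 'force': array([ 0.45029638, -0.6394097 , -0.36719064]), 'torque': array([ 0.01258155, -0.01223662, -0.05215611]), 'gripper_width': 1.0016848134814134}
side {'intrinsics': array([[460.83265007,   0.        , 317.73118503],
       [  0.        , 460.83265007, 198.2632861 ],
       [  0.        ,   0.        ,   1.        ]]), 'world_to_cam': array([[-0.90106294, -0.43340001, -0.01581184,  0.52871415],
       [-0.30006642,  0.64934901, -0.69878895,  0.23891587],

[... 400 characters left out ...]
      [-9.85177084e-01, -1.01694661e-02, -1.71238708e-01,
         6.06887151e-01],
       [ 1.71131722e-01,  1.06008233e-02, -9.85191127e-01,
         1.08544991e+00],
       [ 0.00000000e+00,  0.00000000e+00,  0.00000000e+00,
         1.00000000e+00]])}
wrist {'intrinsics': array([[294.99181403,   0.        , 318.78212867],
       [  0.        , 294.99181403, 195.51091703],
       [  0.        ,   0.        ,   1.        ]]), 'world_to_cam': array([[ 0.33341724,  0.94277764, -0.00180755, -0.57389181],
       [ 0.89231138, -0.3149496 ,  0.32339938, -0.04357192],
       [ 0.30432441, -0.10943983, -0.94626084,  0.39245756],
       [ 0.        ,  0.        ,  0.        ,  1.        ]])}
0.0187
```

View pics/top0.png

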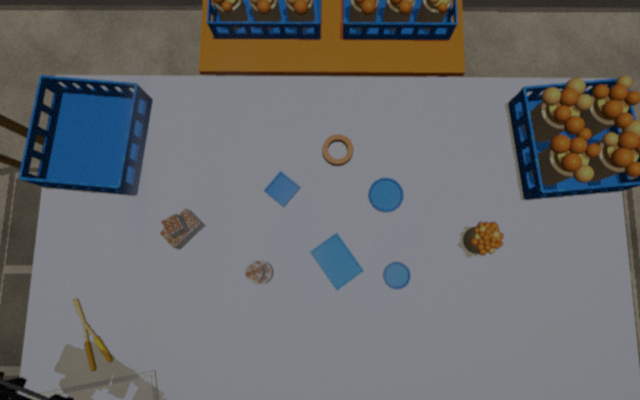

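View pics/side0.png

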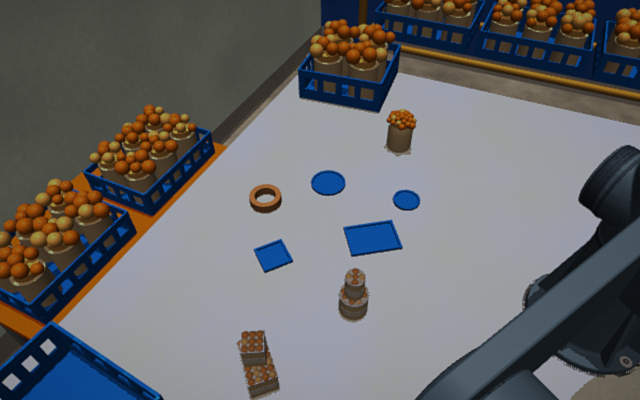

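View pics/wrist0.png

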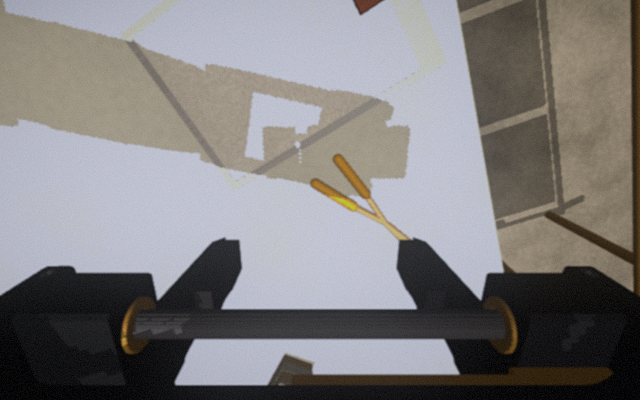

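The square tub stands on the oblong one at top (180,229). The small round stands on the large round at (260,272). The trays are at square (282,189), large round (386,195), oblong (336,261) and small round (397,275). I'll enlarge each for measuring.

```bash
python3 - <<'E'
import cv2,numpy as np
t=cv2.imread("pics/top0.png")
def crop(im,x,y,w,h,k,name):
    c=cv2.resize(im[y:y+h,x:x+w],None,fx=k,fy=k,interpolation=cv2.INTER_CUBIC)
    for i in range(0,w,10): cv2.putText(c,str(x+i),(i*k,8),0,.3,(0,0,255),1); cv2.line(c,(i*k,10),(i*k,14),(0,0,255))
    for i in range(0,h,10): cv2.putText(c,str(y+i),(0,i*k+4),0,.3,(0,0,255),1)
    cv2.imwrite(name,c)
crop(t,150,200,130,95,6,"pics/c_st.png")
crop(t,255,165,165,130,4,"pics/c_tr.png")
s=cv2.imread("pics/side0.png")
crop(s,225,260,150,140,4,"pics/c_side.png")
hsv=cv2.cvtColor(t,cv2.COLOR_BGR2HSV)
m=cv2.inRange(hsv,(95,120,60),(125,255,255))
n,l,st,ce=cv2.connectedComponentsWithStats(m)
for i in range(1,n):
    if 200<st[i,4]<4000:
        cs,_=cv2.findContours((l==i).astype('uint8'),cv2.RETR_EXTERNAL,cv2.CHAIN_APPROX_NONE)
        print(st[i],ce[i],cv2.minAreaRect(cs[0]))
E
```

```text
[207   0 114  25 888] [269.19144144  15.32995495] ((263.5, 12.0), (24.0, 113.0), 90.0)
[343   0 114  26 879] [395.03299204  15.73947668] ((399.5, 12.5), (25.0, 113.0), 90.0)
[ 523   83  117  114 1621] [563.89882788 159.84885873] ((580.7320556640625, 136.04620361328125), (116.55613708496094, 99.5654525756836), 80.21759033203125)
[265 172  34  34 604] [281.44370861 188.50662252] ((281.3941345214844, 188.62353515625), (24.40467643737793, 24.947004318237305), 40.60129928588867)
[369 178  34  34 888] [385.46171171 194.46058559] ((385.25006103515625, 194.25003051757812), (33.23401641845703, 32.526912689208984), 45.0)
[ 313  234   50   55 1446] [336.68049793 261.03042877] ((336.4189147949219, 260.98651123046875), (45.801570892333984, 32.0843505859375), 54.462318420410156)
[385 263  25  25 494] [397.09311741 275.09109312] ((397.0, 275.0), (24.0, 24.0), 90.0)
```

View pics/c_st.png

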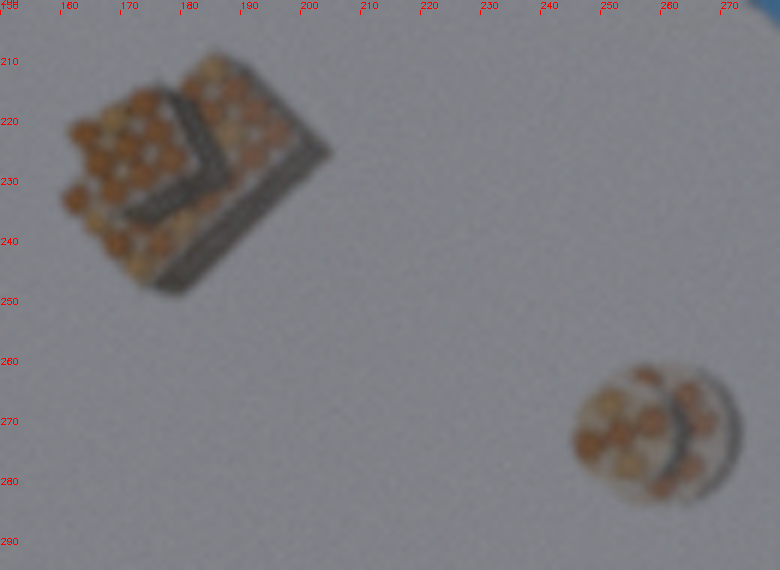

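View pics/c_tr.png

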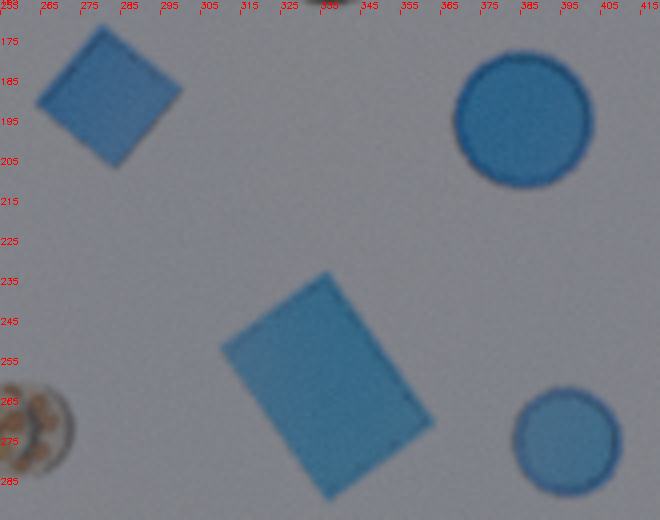

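View pics/c_side.png

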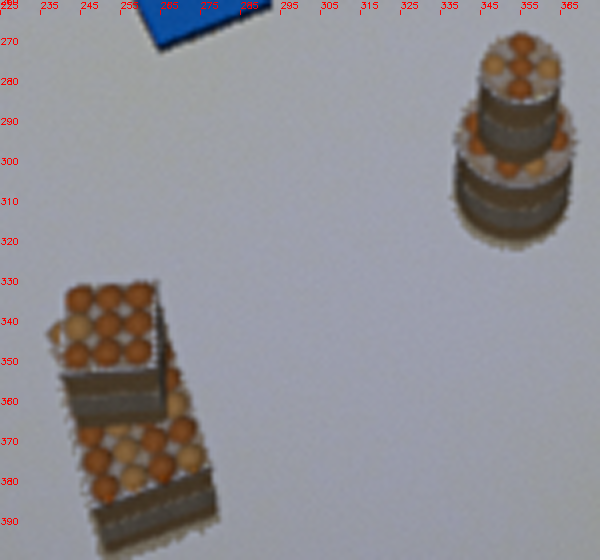

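```bash
cat > h.py <<'E'
from cell import *
import cv2,numpy as np
def px2w(cam,u,v,z,ci=None):
    ci=ci or camera_info(cam);K=ci["intrinsics"];T=ci["world_to_cam"];R=T[:3,:3];t=T[:3,3]
    d=R.T@np.linalg.inv(K)@np.array([u,v,1.]);o=-R.T@t
    return (o+d*(z-o[2])/d[2])
def w2px(cam,p,ci=None):
    ci=ci or camera_info(cam);q=ci["world_to_cam"]@np.append(p,1);q=ci["intrinsics"]@q[:3];return q[:2]/q[2]
def crop(im,x,y,w,h,k,name):
    c=cv2.resize(im[y:y+h,x:x+w],None,fx=k,fy=k,interpolation=cv2.INTER_CUBIC)
    for i in range(0,w,10): cv2.putText(c,str(x+i),(int(i*k),8),0,.3,(0,0,255),1)
    for i in range(0,h,10): cv2.putText(c,str(y+i),(0,int(i*k)+4),0,.3,(0,0,255),1)
    cv2.imwrite(name,c)
def plan(x,y,z,ang):
    """rows needed: shift in current tool axes (mm) to TCP target and turn deg so tool x at angle ang (mod 180)"""
    s=sense();R=s["orientation"];d=R.T@(np.array([x,y,z])-s["tcp_pos"])
    a=np.degrees(np.arctan2(R[1,0],R[0,0]));e=(ang-a+90)%180-90
    print("shift(fullscale units)",np.round(d/0.1,3),"world rot",round(e,1),"turn total(frac)",round(-e/45,3),"q6",s["q"][5].round(1))
E
python3 - <<'E'
from h import *
def ang(p,q): return np.degrees(np.arctan2(q[1]-p[1],q[0]-p[0]))
for n,c in dict(sq=[(280,171.5),(300,187.5),(283.5,207),(264.5,191)],ob=[(336.5,233),(363.5,271),(337.5,290),(310.5,252)]).items():
    P=[px2w("top",u-.3,v-.3,.008) for u,v in c]; print(n,np.mean(P,0).round(4),[(round(np.linalg.norm(P[i]-P[(i+1)%4])*1e3),round(ang(P[i],P[(i+1)%4]),1)) for i in range(4)])
for n,c in dict(lr=(385.4,194.4),sr=(397.05,275.05)).items(): print(n,px2w("top",*c,.007).round(4))
c=[(161,221),(177,213.8),(183,229.5),(167,236.5)]
P=[px2w("top",u,v,.12) for u,v in c]; print("ssq",np.mean(P,0).round(4),[(round(np.linalg.norm(P[i]-P[(i+1)%4])*1e3),round(ang(P[i],P[(i+1)%4]),1)) for i in range(4)])
P=[px2w("top",u,v,.06) for u,v in [(184.5,208),(201,225),(173,249)]]; print("obl",((P[0]+P[2])/2).round(4),[(round(np.linalg.norm(P[i]-P[(i+1)%3])*1e3),round(ang(P[i],P[(i+1)%3]),1)) for i in range(2)])
print("sr top",px2w("top",253,273,.12), "side",px2w("side",353,277,.12)); 
# side
c=[(241,331),(263,330),(264.5,352),(241,353)]
P=[px2w("side",u,v,.12) for u,v in c]; print("ssq side",np.mean(P,0).round(4),[(round(np.linalg.norm(P[i]-P[(i+1)%4])*1e3),round(ang(P[i],P[(i+1)%4]),1)) for i in range(4)])
print(px2w("side",353.5,291,.06))
E
```

```text
sq [0.6369 0.1226 0.008 ] [(67, np.float64(-128.3)), (65, np.float64(141.3)), (65, np.float64(50.6)), (64, np.float64(-36.6))]
ob [ 0.4551 -0.0197  0.008 ] [(116, np.float64(-144.1)), (80, np.float64(126.3)), (115, np.float64(36.4)), (81, np.float64(-53.2))]
lr [ 0.6255 -0.143   0.007 ]
sr [ 0.4224 -0.1698  0.007 ]
ssq [0.5281 0.3596 0.12  ] [(40, np.float64(-64.5)), (40, np.float64(-155.8)), (39, np.float64(114.8)), (39, np.float64(24.8))]
obl [0.5272 0.3633 0.06  ] [(59, np.float64(-133.9)), (87, np.float64(132.5))]
sr top [0.4221542  0.16952645 0.12      ] side [0.42520698 0.18138846 0.12      ]
ssq side [0.527 0.37  0.12 ] [(37, np.float64(-152.0)), (40, np.float64(124.0)), (38, np.float64(27.8)), (39, np.float64(-57.7))]
[0.42557115 0.17192822 0.06      ]
```

```bash
python3 - <<'E'
from h import *
s=sense();R=s["orientation"];T=camera_info("wrist")["world_to_cam"];o=-T[:3,:3].T@T[:3,3]
print("cam in tool",R.T@(o-s["tcp_pos"]));
for z in(.12,.06,0): print("centre look in tool",z,(R.T@(px2w("wrist",319,130,z)-s["tcp_pos"])).round(3))
plan(.42,.10,.238,0)
t=cv2.imread("pics/top0.png")
import itertools
for (x,y) in [(.4222,.1695),(.4252,.1814),(.424,.175)]:
    print(x,y,w2px("top",(x,y,.12)),w2px("side",(x,y,.12)))
E
```

```text
cam in tool [-6.7244358e-05 -8.4964226e-02 -1.4646431e-01]
centre look in tool 0.12 [ 0.    -0.055  0.118]
centre look in tool 0.06 [ 0.    -0.049  0.178]
centre look in tool 0 [ 0.    -0.042  0.238]
shift(fullscale units) [-3.407  3.63   0.004] world rot -70.6 turn total(frac) 1.569 q6 -11.8
0.4222 0.1695 [253.01253684 272.97950276] [356.96224686 272.73622785]
0.4252 0.1814 [247.78335065 271.56566717] [353.00109049 277.00606701]
0.424 0.175 [250.60220605 272.13964792] [354.93219864 274.62305089]
```

```bash
python3 -m creep '[{"translation":[-0.27,0.40,0],"turn":0,"jaw":88},{"translation":[-0.27,0.40,0],"turn":0,"jaw":88},{"translation":[-0.27,0.40,0],"turn":0,"jaw":88},{"translation":[-0.27,0.40,0],"turn":0,"jaw":88},{"translation":[-0.27,0.40,0],"turn":0,"jaw":88},{"translation":[-0.27,0.40,0],"turn":0,"jaw":88},{"translation":[-0.27,0.40,0],"turn":0,"jaw":88},{"translation":[-0.27,0.40,0],"turn":0,"jaw":88},{"translation":[-0.27,0.40,0],"turn":0,"jaw":88},{"translation":[-0.27,0.40,0],"turn":0,"jaw":88},{"translation":[0,0,0],"turn":0,"jaw":88},{"translation":[0,0,0],"turn":0,"jaw":88}]'
python3 - <<'E'
from h import *
s=sense();print(s["tcp_pos"],s["q"]);ci=camera_info("wrist");im=grab_frame("wrist");cv2.imwrite("pics/w1.png",im)
import pickle;pickle.dump(ci,open("w1.pkl","wb"))
E
```

```text
clock: 1.35
tcp_pos: [0.4787, 0.1539, 0.2383]
orientation: [[0.335, 0.942, -0.001], [0.942, -0.335, 0.0], [-0.0, -0.001, -1.0]]
force: [0.1, -0.4, -0.0]
gripper_width: 0.999
[0.47871403 0.15386775 0.23826198] [ 4.25710775e+00  1.07897604e+00  1.02247133e+02  2.02658475e-02
  7.67430092e+01 -6.61707591e+01]
```

View pics/w1.png

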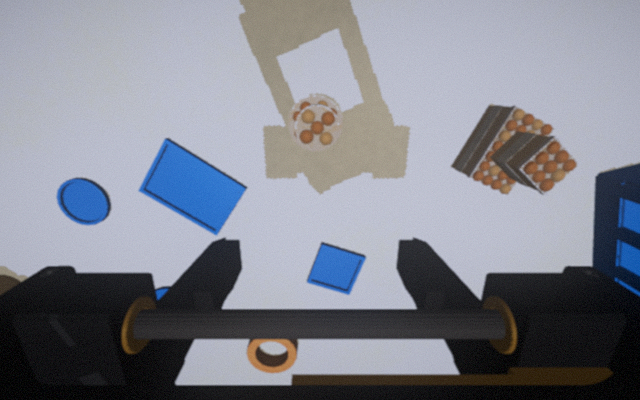

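The wrist view shows round stack lid at about (317,127), the square on the oblong at (520,150), the small round tray at (84,201), the oblong tray at (193,187) and the square tray at (336,268). I'll crop these next.

```bash
python3 - <<'E'
from h import *
im=cv2.imread("pics/w1.png")
crop(im,280,85,80,75,8,"pics/w1a.png");crop(im,440,95,150,110,5,"pics/w1b.png")
E
```

```text
(no output)
```

View pics/w1a.png

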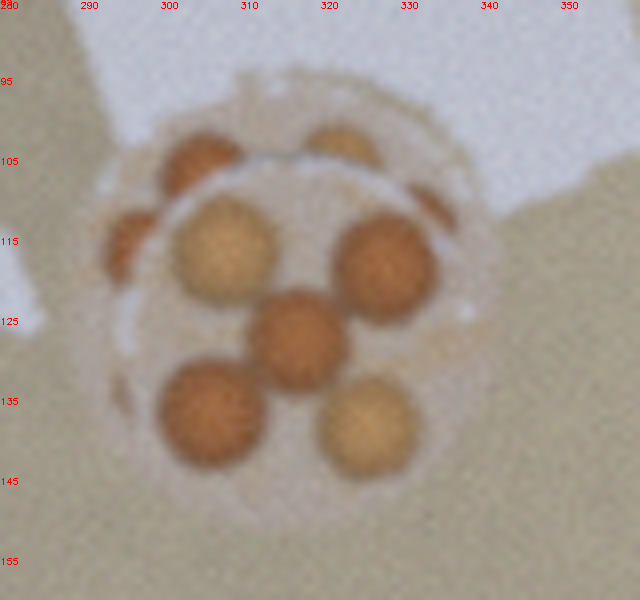

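View pics/w1b.png

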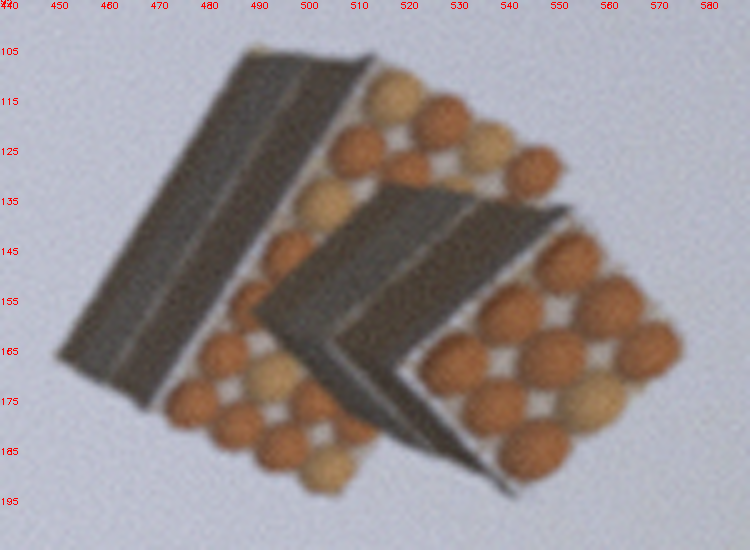

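```bash
python3 - <<'E'
from h import *
import pickle;ci=pickle.load(open("w1.pkl","rb"))
f=lambda u,v,z:px2w("wrist",u,v,z,ci)
def ang(p,q): return round(float(np.degrees(np.arctan2(q[1]-p[1],q[0]-p[0]))),1)
print("sr",f(316.3,127.2,.12))
# large round: tangent extents
print("lr",f(315,123,.06),"left",f(288,128,.06),"right",f(341,120,.06),"bot",f(315,151,.06))
P=[f(*c,.12) for c in[(552,135.5),(518.5,169),(542,194)]]
print("ssq",(P[0]+P[2])/2,[(np.linalg.norm(P[i]-P[i+1]).round(4),ang(P[i],P[i+1])) for i in(0,1)])
P=[f(*c,.06) for c in[(513,105.5),(469,177),(507,194)]]
print("ob",(P[0]+P[2])/2,[(np.linalg.norm(P[i]-P[i+1]).round(4),ang(P[i],P[i+1])) for i in(0,1)])
P=[f(*c,.0) for c in[(488,104),(449.5,166)]];print("ob base edge",P,np.linalg.norm(P[0]-P[1]),ang(*P))
im=cv2.imread("pics/w1.png");hsv=cv2.cvtColor(im,cv2.COLOR_BGR2HSV);m=cv2.inRange(hsv,(95,120,60),(125,255,255));m[300:]=0
n,l,st,ce=cv2.connectedComponentsWithStats(m)
for i in range(1,n):
    if 500<st[i,4]<8000: print(st[i],ce[i],f(*ce[i],.006))
for n,p in dict(sr=(.4224,-.1698,.007),ob=(.4551,-.0197,.008),sq=(.637,.1226,.008)).items():print(n,w2px("wrist",p,ci))
E
```

```text
sr [0.42327116 0.17106583 0.12      ]
lr [0.42419154 0.16871475 0.06      ] left [0.4193451  0.13948063 0.06      ] right [0.43059865 0.19598101 0.06      ] bot [0.45259406 0.15844586 0.06      ]
ssq [0.52680458 0.3583834  0.12      ] [(np.float64(0.0382), -56.8), (np.float64(0.0367), 29.0)]
ob [0.52603592 0.36131529 0.06      ] [(np.float64(0.0848), -42.9), (np.float64(0.0517), 47.1)]
ob base edge [array([0.47963079, 0.37711646, 0.        ]), array([0.54164575, 0.31602911, 0.        ])] 0.08704894463348009 -44.6
[ 139  139  107   96 5313] [191.22435535 187.03613778] [ 0.4514008  -0.01872451  0.006     ]
[  57  179   52   46 1826] [ 82.66593647 201.2803943 ] [ 0.41977633 -0.16798414  0.006     ]
[617 195  23  41 717] [628.46443515 214.92608089] [0.69145425 0.53374514 0.006     ]
[615 236  25  41 701] [627.24964337 256.82025678] [0.76060129 0.53092938 0.006     ]
[ 308  244   57   50 1861] [335.53680817 268.59967759] [0.63643226 0.12361687 0.006     ]
sr [ 82.08735831 203.64996681]
ob [191.25170593 190.19210854]
sq [335.07870745 269.86868416]
```

```bash
python3 - <<'E'
from h import *
plan(.423,.1703,.0765,70.4)
E
```

```text
shift(fullscale units) [-0.038 -0.569  1.619] world rot -0.1 turn total(frac) 0.003 q6 -66.2
```

```bash
python3 -m creep '[{"translation":[-0.02,-0.285,0],"turn":0,"jaw":88},{"translation":[-0.018,-0.284,0],"turn":0,"jaw":88},{"translation":[0,0,0.4],"turn":0,"jaw":88},{"translation":[0,0,0.4],"turn":0,"jaw":88},{"translation":[0,0,0.4],"turn":0,"jaw":88},{"translation":[0,0,0.3],"turn":0,"jaw":88},{"translation":[0,0,0.12],"turn":0,"jaw":88},{"translation":[0,0,0],"turn":0,"jaw":88},{"translation":[0,0,0],"turn":0,"jaw":88}]'
python3 - <<'E'
from h import *
cv2.imwrite("pics/w2.png",grab_frame("wrist"));cv2.imwrite("pics/s2.png",grab_frame("side")[200:400,220:460])
E
```

```text
clock: 2.3
tcp_pos: [0.4242, 0.1708, 0.0779]
orientation: [[0.331, 0.944, 0.001], [0.944, -0.331, 0.0], [0.001, 0.001, -1.0]]
force: [0.7, -0.1, 0.5]
gripper_width: 1.001
```

View pics/w2.png

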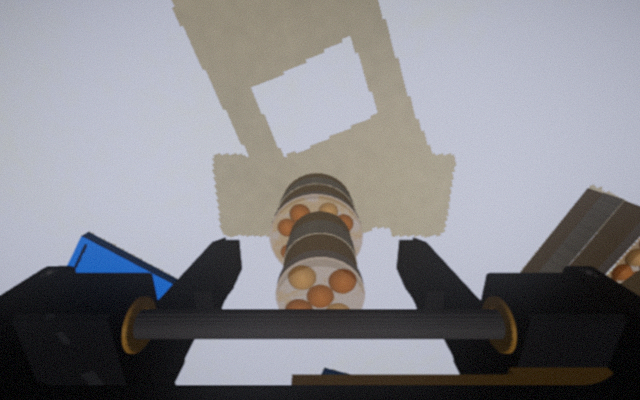

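View pics/s2.png

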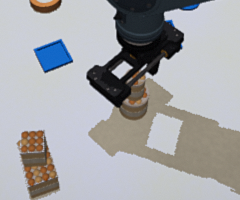

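The tub is centred between the fingers (lid at x≈320). Closing now.

```bash
python3 -m creep '[{"translation":[0,0,0],"turn":0,"jaw":44},{"translation":[0,0,0],"turn":0,"jaw":44},{"translation":[0,0,0],"turn":0,"jaw":44},{"translation":[0,0,0],"turn":0,"jaw":44},{"translation":[0,0,0],"turn":0,"jaw":34},{"translation":[0,0,0],"turn":0,"jaw":34},{"translation":[0,0,0],"turn":0,"jaw":34},{"translation":[0,0,0],"turn":0,"jaw":34}]'
python3 - <<'E'
from h import *
print(sense()["gripper_width"]*88.1)
cv2.imwrite("pics/w3.png",grab_frame("wrist"))
E
```

```text
clock: 3.2
tcp_pos: [0.4237, 0.1701, 0.0767]
orientation: [[0.332, 0.943, -0.0], [0.943, -0.332, 0.0], [0.0, -0.0, -1.0]]
force: [0.4, 0.2, 0.9]
gripper_width: 0.447
39.361317457300814
```

View pics/w3.png

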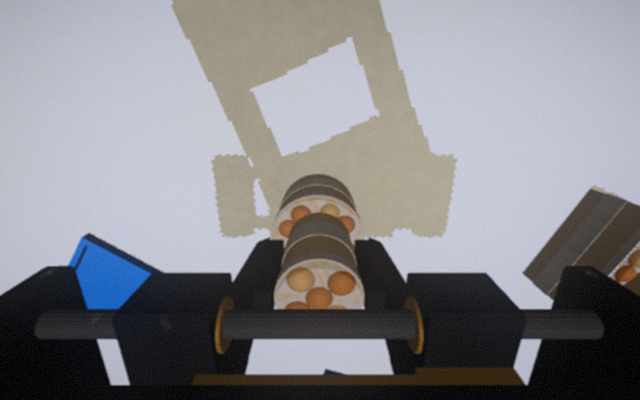

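```bash
python3 -m creep '[{"translation":[0,0,-0.1],"turn":0,"jaw":34},{"translation":[0,0,-0.2],"turn":0,"jaw":34},{"translation":[-0.15,0.052,0],"turn":0,"jaw":34},{"translation":[-0.3,0.104,0],"turn":0,"jaw":34},{"translation":[-0.38,0.131,0],"turn":0,"jaw":34},{"translation":[-0.38,0.131,0],"turn":0,"jaw":34},{"translation":[-0.38,0.131,0],"turn":0,"jaw":34},{"translation":[-0.38,0.131,0],"turn":0,"jaw":34},{"translation":[-0.38,0.131,0],"turn":0,"jaw":34},{"translation":[-0.38,0.131,0],"turn":0,"jaw":34},{"translation":[-0.3,0.104,0],"turn":0,"jaw":34},{"translation":[-0.18,0.062,0],"turn":0,"jaw":34}]'
python3 -m creep '[{"translation":[0,0,0],"turn":0,"jaw":34},{"translation":[0,0,0],"turn":0,"jaw":34},{"translation":[0,0,0],"turn":0,"jaw":34}]'
python3 - <<'E'
from h import *
plan(.4212,-.169,.0207,70.4)
cv2.imwrite("pics/w4.png",grab_frame("wrist"));crop(grab_frame("side"),340,100,150,130,4,"pics/s4.png")
E
```

```text
clock: 4.45
tcp_pos: [0.4216, -0.1722, 0.1076]
orientation: [[0.334, 0.942, 0.001], [0.942, -0.334, -0.001], [-0.001, 0.001, -1.0]]
force: [-0.3, 0.4, -1.8]
gripper_width: 0.45
clock: 4.75
tcp_pos: [0.4213, -0.1685, 0.1067]
orientation: [[0.332, 0.943, -0.0], [0.943, -0.332, 0.001], [0.0, -0.001, -1.0]]
force: [0.4, -0.5, -1.3]
gripper_width: 0.447
shift(fullscale units) [-0.006  0.001  0.86 ] world rot -0.2 turn total(frac) 0.005 q6 -107.5
```

View pics/w4.png

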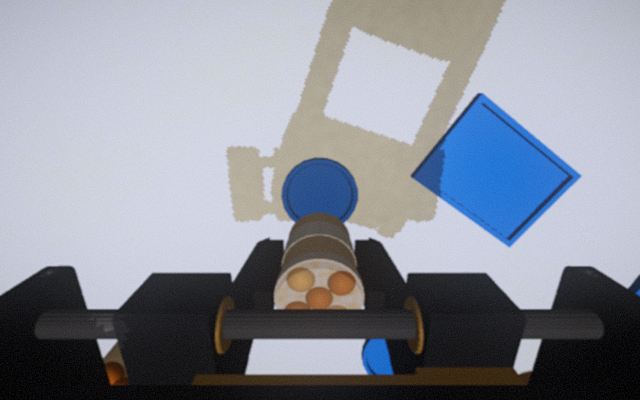

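View pics/s4.png

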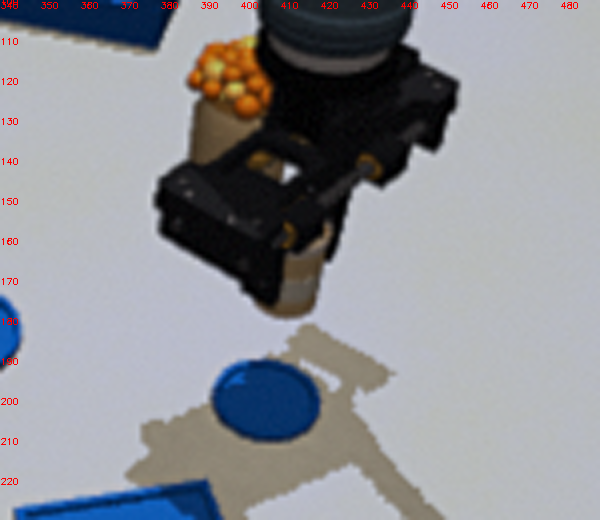

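```bash
python3 - <<'E'
from h import *
print(px2w("wrist",319.8,190,.007),px2w("top",486,238,.1),px2w("top",484,240,.05))
E
```

```text
[ 0.41612361 -0.16578613  0.007     ] [ 0.50845808 -0.3630366   0.1       ] [ 0.50805748 -0.37469194  0.05      ]
```

```bash
python3 -m creep '[{"translation":[0,-0.012,0.2],"turn":0,"jaw":34},{"translation":[0,0,0.3],"turn":0,"jaw":34},{"translation":[0,0,0.2],"turn":0,"jaw":34},{"translation":[0,0,0.1],"turn":0,"jaw":34},{"translation":[0,0,0.04],"turn":0,"jaw":34},{"translation":[0,0,0.01],"turn":0,"jaw":34},{"translation":[0,0,0],"turn":0,"jaw":34},{"translation":[0,0,0],"turn":0,"jaw":34}]'
python3 -m creep '[{"translation":[0,0,0.005],"turn":0,"jaw":34},{"translation":[0,0,0.005],"turn":0,"jaw":34},{"translation":[0,0,0],"turn":0,"jaw":34},{"translation":[0,0,0],"turn":0,"jaw":34}]'
python3 - <<'E'
from h import *
crop(grab_frame("side"),340,130,150,130,4,"pics/s5.png")
E
```

```text
clock: 5.65
tcp_pos: [0.4211, -0.1695, 0.0226]
orientation: [[0.332, 0.943, 0.001], [0.943, -0.332, -0.001], [-0.001, 0.002, -1.0]]
force: [0.0, -0.1, 0.2]
gripper_width: 0.448
clock: 6.05
tcp_pos: [0.4204, -0.1692, 0.0208]
orientation: [[0.332, 0.943, 0.0], [0.943, -0.332, -0.0], [-0.0, 0.0, -1.0]]
force: [0.8, -0.9, -1.0]
gripper_width: 0.447
```

View pics/s5.png

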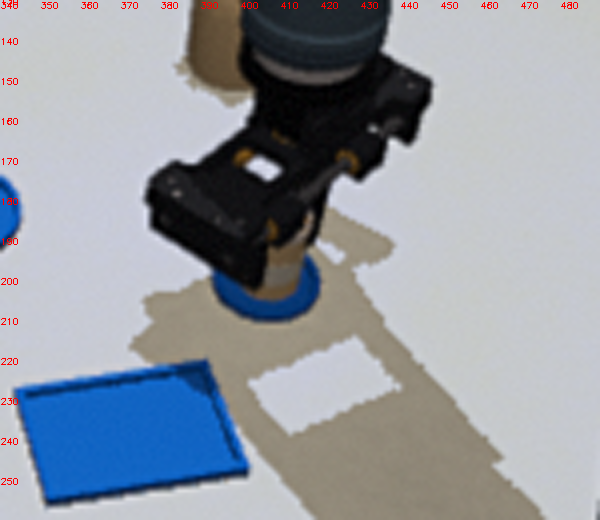

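```bash
python3 -m creep '[{"translation":[0,0,0.005],"turn":0,"jaw":34},{"translation":[0,0,0.005],"turn":0,"jaw":34},{"translation":[0,0,0],"turn":0,"jaw":34},{"translation":[0,0,0],"turn":0,"jaw":34}]'
python3 -m creep '[{"translation":[0,0,0.005],"turn":0,"jaw":34},{"translation":[0,0,0],"turn":0,"jaw":34},{"translation":[0,0,0],"turn":0,"jaw":34}]'
```

```text
clock: 6.5
tcp_pos: [0.4204, -0.1691, 0.0197]
orientation: [[0.332, 0.943, -0.0], [0.943, -0.332, 0.0], [-0.0, -0.0, -1.0]]
force: [0.1, -0.2, -1.0]
gripper_width: 0.446
clock: 6.8
tcp_pos: [0.4204, -0.1691, 0.0197]
orientation: [[0.332, 0.943, -0.0], [0.943, -0.332, 0.0], [-0.0, -0.0, -1.0]]
force: [-2.4, 2.3, 7.1]
gripper_width: 0.448
```

Contact at 7 N, so the tub is on the tray floor. Releasing.

```bash
python3 -m creep '[{"translation":[0,0,0],"turn":0,"jaw":44},{"translation":[0,0,0],"turn":0,"jaw":50},{"translation":[0,0,0],"turn":0,"jaw":56},{"translation":[0,0,0],"turn":0,"jaw":70},{"translation":[0,0,-0.1],"turn":0,"jaw":70},{"translation":[0,0,-0.3],"turn":0,"jaw":88},{"translation":[0,0,-0.4],"turn":0,"jaw":88},{"translation":[0,0,-0.4],"turn":0,"jaw":88},{"translation":[0,0,0],"turn":0,"jaw":88},{"translation":[0,0,0],"turn":0,"jaw":88}]'
python3 - <<'E'
from h import *
im=grab_frame("wrist");cv2.imwrite("pics/w6.png",im)
plan(.4250,.1700,.1397,70.4)
E
```

```text
clock: 7.8
tcp_pos: [0.4211, -0.1696, 0.1406]
orientation: [[0.332, 0.943, 0.003], [0.943, -0.332, -0.002], [-0.001, 0.003, -1.0]]
force: [-1.2, 0.6, -0.6]
gripper_width: 0.997
shift(fullscale units) [ 3.213 -1.081 -0.005] world rot -0.2 turn total(frac) 0.004 q6 -107.6
```

View pics/w6.png

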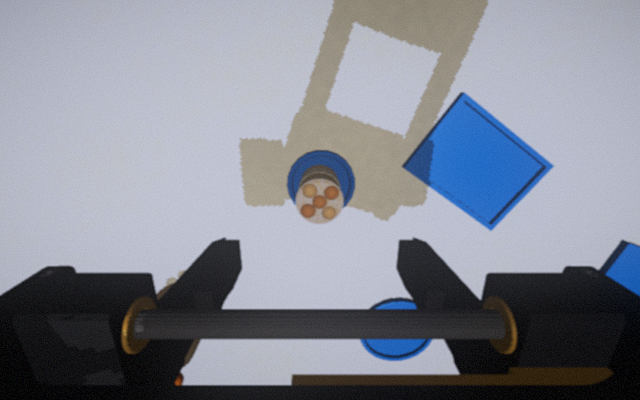

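Small round is seated in its tray, lid at (319,202) inside the blue ring. On to the large round tub.

```bash
python3 -m creep '[{"translation":[0.2,-0.067,0],"turn":0,"jaw":88},{"translation":[0.35,-0.118,0],"turn":0,"jaw":88},{"translation":[0.4,-0.135,0],"turn":0,"jaw":88},{"translation":[0.4,-0.135,0],"turn":0,"jaw":88},{"translation":[0.4,-0.135,0],"turn":0,"jaw":88},{"translation":[0.4,-0.135,0],"turn":0,"jaw":88},{"translation":[0.4,-0.135,0],"turn":0,"jaw":88},{"translation":[0.35,-0.118,0],"turn":0,"jaw":88},{"translation":[0.21,-0.07,0],"turn":0,"jaw":88},{"translation":[0.1,-0.03,0],"turn":0,"jaw":88},{"translation":[0,0,0],"turn":0,"jaw":88},{"translation":[0,0,0],"turn":0,"jaw":88}]'
python3 - <<'E'
from h import *
im=grab_frame("wrist");cv2.imwrite("pics/w7.png",im[100:,150:500])
plan(.4245,.1700,.0170,70.4)
E
```

```text
clock: 9.05
tcp_pos: [0.4249, 0.1687, 0.1384]
orientation: [[0.332, 0.943, -0.002], [0.943, -0.332, -0.001], [-0.001, -0.001, -1.0]]
force: [-0.7, 0.0, 0.8]
gripper_width: 0.995
shift(fullscale units) [ 0.013 -0.01   1.216] world rot -0.1 turn total(frac) 0.003 q6 -63.8
```

View pics/w7.png

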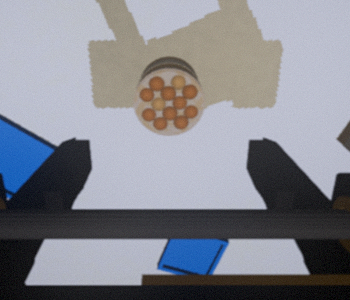

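```bash
python3 - <<'E'
from h import *
print(px2w("wrist",319.5,202,.06))
E
python3 -m creep '[{"translation":[0,0,0.3],"turn":0,"jaw":88},{"translation":[0,0,0.4],"turn":0,"jaw":88},{"translation":[0,0,0.3],"turn":0,"jaw":88},{"translation":[0,0,0.15],"turn":0,"jaw":88},{"translation":[0,0,0.06],"turn":0,"jaw":88},{"translation":[0,0,0],"turn":0,"jaw":88},{"translation":[0,0,0],"turn":0,"jaw":66},{"translation":[0,0,0],"turn":0,"jaw":62},{"translation":[0,0,0],"turn":0,"jaw":54},{"translation":[0,0,0],"turn":0,"jaw":54},{"translation":[0,0,0],"turn":0,"jaw":54},{"translation":[0,0,0],"turn":0,"jaw":54}]'
```

```text
[0.42291479 0.16955459 0.06      ]
clock: 10.3
tcp_pos: [0.426, 0.1695, 0.0189]
orientation: [[0.332, 0.943, 0.001], [0.943, -0.332, -0.0], [0.0, 0.001, -1.0]]
force: [-0.2, -0.4, 5.8]
gripper_width: 0.673
```

```bash
python3 -m creep '[{"translation":[0,0,0],"turn":0,"jaw":54}]'
python3 -m creep '[{"translation":[0,0,-0.1],"turn":0,"jaw":54},{"translation":[0,0,-0.25],"turn":0,"jaw":54},{"translation":[0,0,-0.05],"turn":0,"jaw":54}]'
python3 -m creep '[{"translation":[-0.09,0.117,0],"turn":0,"jaw":54},{"translation":[-0.206,0.263,0],"turn":0,"jaw":54},{"translation":[-0.274,0.35,0],"turn":0,"jaw":54},{"translation":[-0.274,0.35,0],"turn":0,"jaw":54},{"translation":[-0.274,0.35,0],"turn":0,"jaw":54},{"translation":[-0.274,0.35,0],"turn":0,"jaw":54},{"translation":[-0.274,0.35,0],"turn":0,"jaw":54},{"translation":[-0.274,0.35,0],"turn":0,"jaw":54},{"translation":[-0.206,0.263,0],"turn":0,"jaw":54},{"translation":[-0.137,0.175,0],"turn":0,"jaw":54},{"translation":[0,0,0],"turn":0,"jaw":54},{"translation":[0,0,0],"turn":0,"jaw":54}]'
python3 - <<'E'
from h import *
plan(.625,-.143,.020,70.4)
im=grab_frame("wrist");cv2.imwrite("pics/w8.png",im);crop(grab_frame("side"),270,90,130,120,5,"pics/s8.png")
E
```

```text
clock: 10.4
tcp_pos: [0.4259, 0.1695, 0.0189]
orientation: [[0.332, 0.943, 0.001], [0.943, -0.332, -0.0], [0.0, 0.001, -1.0]]
force: [-1.2, -1.2, 7.2]
gripper_width: 0.673
clock: 10.7
tcp_pos: [0.4269, 0.1698, 0.0604]
orientation: [[0.332, 0.943, 0.004], [0.943, -0.332, 0.001], [0.002, 0.003, -1.0]]
force: [-0.1, -0.2, -0.8]
gripper_width: 0.673
clock: 11.9
tcp_pos: [0.6236, -0.1434, 0.0566]
orientation: [[0.334, 0.943, -0.002], [0.943, -0.334, 0.001], [0.0, -0.003, -1.0]]
force: [0.1, 0.5, -0.7]
gripper_width: 0.672
shift(fullscale units) [0.009 0.012 0.366] world rot -0.1 turn total(frac) 0.003 q6 -94.1
```

View pics/w8.png

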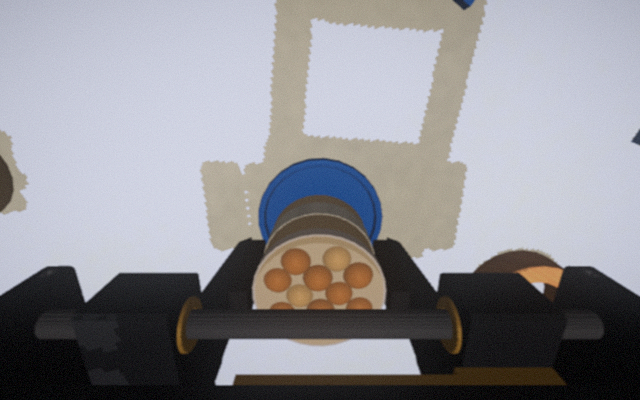

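View pics/s8.png

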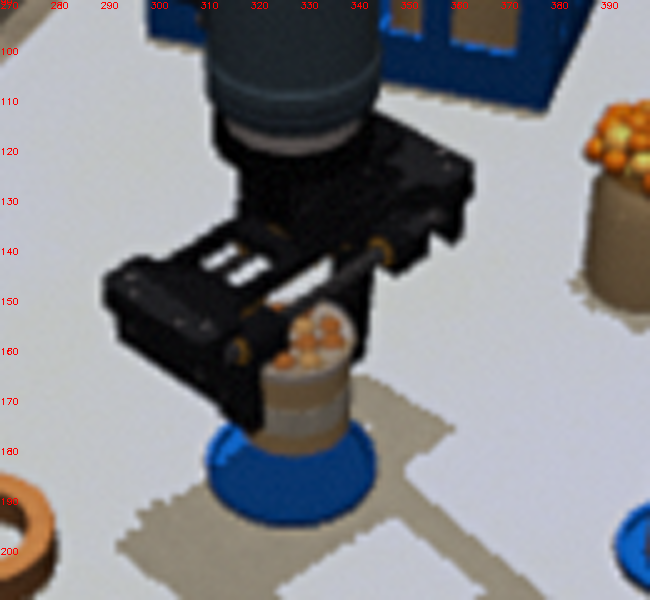

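```bash
python3 -m creep '[{"translation":[0.01,0.01,0.1],"turn":0,"jaw":54},{"translation":[0,0,0.15],"turn":0,"jaw":54},{"translation":[0,0,0.07],"turn":0,"jaw":54},{"translation":[0,0,0.01],"turn":0,"jaw":54},{"translation":[0,0,0],"turn":0,"jaw":54},{"translation":[0,0,0],"turn":0,"jaw":54}]'
python3 -m creep '[{"translation":[0,0,0.005],"turn":0,"jaw":54},{"translation":[0,0,0.005],"turn":0,"jaw":54},{"translation":[0,0,0],"turn":0,"jaw":54},{"translation":[0,0,0],"turn":0,"jaw":54}]'
```

```text
clock: 12.6
tcp_pos: [0.6263, -0.1423, 0.0255]
orientation: [[0.332, 0.943, 0.001], [0.943, -0.332, -0.0], [-0.0, 0.001, -1.0]]
force: [-0.8, -0.6, -1.6]
gripper_width: 0.675
clock: 13.0
tcp_pos: [0.6261, -0.1423, 0.0244]
orientation: [[0.332, 0.943, 0.0], [0.943, -0.332, -0.0], [-0.0, 0.0, -1.0]]
force: [0.1, -0.5, -0.9]
gripper_width: 0.678
```

```bash
python3 -m creep '[{"translation":[0,0,0.005],"turn":0,"jaw":54},{"translation":[0,0,0.005],"turn":0,"jaw":54},{"translation":[0,0,0],"turn":0,"jaw":54},{"translation":[0,0,0],"turn":0,"jaw":54}]'
python3 -m creep '[{"translation":[0,0,0.005],"turn":0,"jaw":54},{"translation":[0,0,0.005],"turn":0,"jaw":54},{"translation":[0,0,0],"turn":0,"jaw":54},{"translation":[0,0,0],"turn":0,"jaw":54}]'
```

```text
clock: 13.4
tcp_pos: [0.626, -0.1422, 0.0232]
orientation: [[0.332, 0.943, -0.0], [0.943, -0.332, 0.0], [-0.0, -0.0, -1.0]]
force: [0.4, -0.3, -0.8]
gripper_width: 0.671
clock: 13.8
tcp_pos: [0.6259, -0.1422, 0.0222]
orientation: [[0.332, 0.943, -0.0], [0.943, -0.332, 0.0], [-0.0, -0.0, -1.0]]
force: [-0.5, 0.8, -0.6]
gripper_width: 0.677
```

```bash
python3 -m creep '[{"translation":[0,0,0.005],"turn":0,"jaw":54},{"translation":[0,0,0],"turn":0,"jaw":54},{"translation":[0,0,0],"turn":0,"jaw":54}]'
python3 -m creep '[{"translation":[0,0,0.005],"turn":0,"jaw":54},{"translation":[0,0,0],"turn":0,"jaw":54},{"translation":[0,0,0],"turn":0,"jaw":54}]'
```

```text
clock: 14.1
tcp_pos: [0.626, -0.1422, 0.022]
orientation: [[0.332, 0.943, 0.0], [0.943, -0.332, -0.0], [-0.0, 0.0, -1.0]]
force: [-1.8, 0.6, 2.4]
gripper_width: 0.674
clock: 14.4
tcp_pos: [0.6261, -0.1422, 0.022]
orientation: [[0.332, 0.943, 0.0], [0.943, -0.332, -0.0], [-0.0, 0.0, -1.0]]
force: [-3.9, 1.1, 6.1]
gripper_width: 0.672
```

```bash
python3 -m creep '[{"translation":[0,0,0],"turn":0,"jaw":62},{"translation":[0,0,0],"turn":0,"jaw":66},{"translation":[0,0,0],"turn":0,"jaw":72},{"translation":[0,0,0],"turn":0,"jaw":80},{"translation":[0,0,-0.1],"turn":0,"jaw":80},{"translation":[0,0,-0.3],"turn":0,"jaw":88},{"translation":[0,0,-0.4],"turn":0.1,"jaw":88},{"translation":[0,0,-0.4],"turn":0.17,"jaw":88},{"translation":[0,0,-0.4],"turn":0.17,"jaw":88},{"translation":[0,0,-0.4],"turn":0.17,"jaw":88},{"translation":[0,0,-0.1],"turn":0.17,"jaw":88},{"translation":[0,0,0],"turn":0.17,"jaw":88}]'
python3 -m creep '[{"translation":[0,0,0],"turn":0,"jaw":88},{"translation":[0,0,0],"turn":0,"jaw":88}]'
python3 - <<'E'
from h import *
plan(.555,.306,.238,27.5)
im=grab_frame("wrist");cv2.imwrite("pics/w9.png",im)
E
```

```text
clock: 15.6
tcp_pos: [0.6276, -0.1428, 0.2359]
orientation: [[0.887, 0.462, 0.006], [0.462, -0.887, -0.003], [0.004, 0.005, -1.0]]
force: [0.4, 0.4, -0.2]
gripper_width: 0.995
clock: 15.8
tcp_pos: [0.6258, -0.1421, 0.2313]
orientation: [[0.883, 0.47, -0.0], [0.47, -0.883, 0.0], [-0.0, -0.0, -1.0]]
force: [0.9, -0.1, 0.2]
gripper_width: 0.998
shift(fullscale units) [ 1.482 -4.288 -0.067] world rot -0.5 turn total(frac) 0.012 q6 -51.4
```

View pics/w9.png

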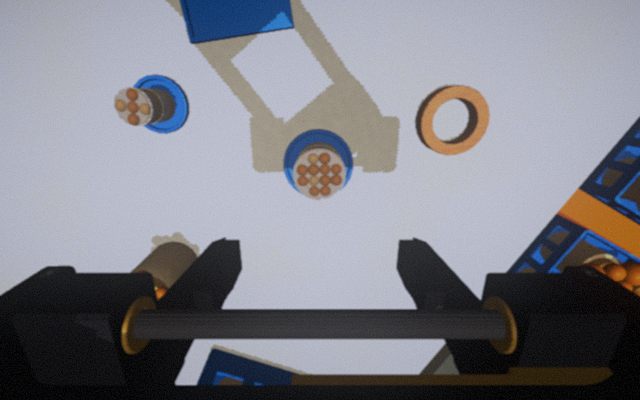

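Both round tubs stand in their trays, large at (319,170) and small at (150,104). Now the square/oblong stack.

```bash
python3 -m creep '[{"translation":[0.08,-0.23,0],"turn":0,"jaw":88},{"translation":[0.14,-0.4,0],"turn":0,"jaw":88},{"translation":[0.16,-0.46,0],"turn":0,"jaw":88},{"translation":[0.16,-0.46,0],"turn":0,"jaw":88},{"translation":[0.16,-0.46,0],"turn":0,"jaw":88},{"translation":[0.16,-0.46,0],"turn":0,"jaw":88},{"translation":[0.16,-0.46,0],"turn":0,"jaw":88},{"translation":[0.16,-0.46,0],"turn":0,"jaw":88},{"translation":[0.16,-0.46,0],"turn":0,"jaw":88},{"translation":[0.142,-0.438,-0.067],"turn":0,"jaw":88},{"translation":[0,0,0],"turn":0,"jaw":88},{"translation":[0,0,0],"turn":0,"jaw":88}]'
python3 - <<'E'
from h import *
import pickle
s=sense();print(s["tcp_pos"]);ci=camera_info("wrist");im=grab_frame("wrist");cv2.imwrite("pics/w10.png",im);pickle.dump(ci,open("w10.pkl","wb"))
crop(im,260,60,130,130,5,"pics/w10a.png")
E
```

```text
clock: 17.05
tcp_pos: [0.5562, 0.307, 0.2374]
orientation: [[0.882, 0.471, -0.001], [0.471, -0.882, -0.001], [-0.001, 0.0, -1.0]]
force: [0.5, -0.4, -0.6]
gripper_width: 0.998
[0.55619857 0.30701894 0.23738805]
```

View pics/w10.png

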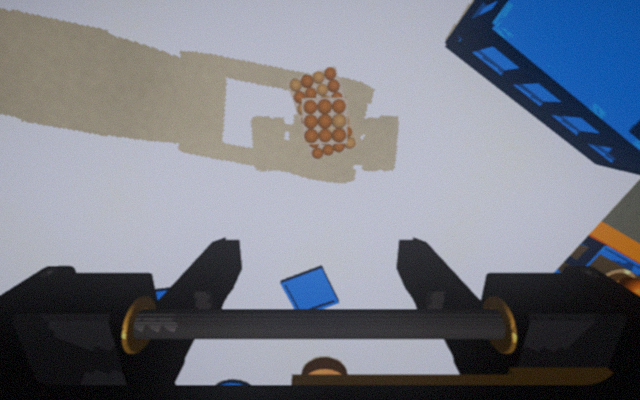

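View pics/w10a.png

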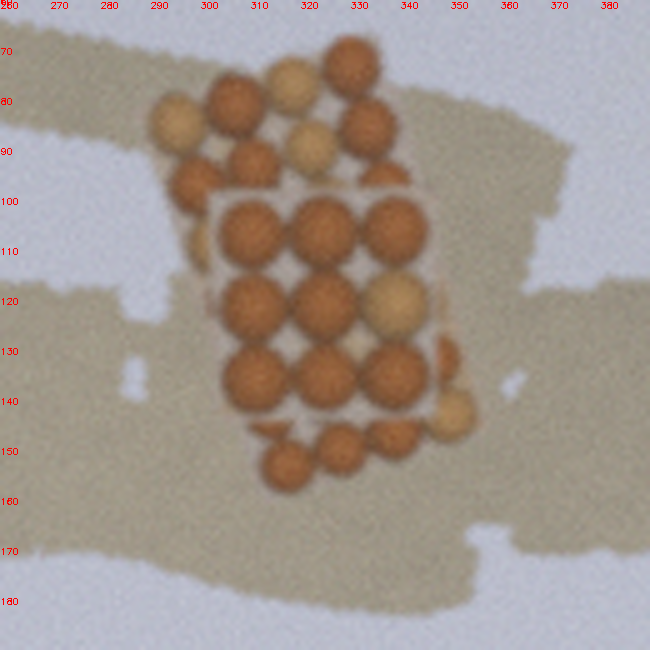

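```bash
python3 - <<'E'
from h import *
import pickle;ci=pickle.load(open("w10.pkl","rb"))
f=lambda u,v,z:px2w("wrist",u,v,z,ci)
def ang(p,q): return round(float(np.degrees(np.arctan2(q[1]-p[1],q[0]-p[0]))),1)
c=f(323,120.5,.12);print("ssq",c,ang(f(308.3,106,.12),f(337.3,105.3,.12)),ang(f(309,135.5,.12),f(337,135,.12)),ang(f(309,135.5,.12),f(308.3,106,.12)))
C=[f(*p,.06) for p in[(328.5,72.5),(348.5,142.5),(315.5,153),(293.5,84.5)]]
print("ob",np.mean(C,0),ang(C[0],C[1]),ang(C[3],C[2]),ang(C[1],C[2])+90)
plan(c[0],c[1],.0765,28.1)
E
```

```text
ssq [0.52911676 0.36447959 0.12      ] 29.3 29.0 118.8
ob [0.52795571 0.36541559 0.06      ] -44.3 -44.5 -44.19999999999999
shift(fullscale units) [ 0.035 -0.647  1.607] world rot 0.1 turn total(frac) -0.003 q6 -9.8
```

```bash
python3 -m creep '[{"translation":[0.015,-0.31,0],"turn":-0.02,"jaw":88},{"translation":[0.02,-0.325,0],"turn":0,"jaw":88},{"translation":[0,0,0.4],"turn":0,"jaw":88},{"translation":[0,0,0.4],"turn":0,"jaw":88},{"translation":[0,0,0.4],"turn":0,"jaw":88},{"translation":[0,0,0.3],"turn":0,"jaw":88},{"translation":[0,0,0.11],"turn":0,"jaw":88},{"translation":[0,0,0],"turn":0,"jaw":88},{"translation":[0,0,0],"turn":0,"jaw":88}]'
python3 - <<'E'
from h import *
cv2.imwrite("pics/w11.png",grab_frame("wrist")[130:,150:500])
E
```

```text
clock: 18.0
tcp_pos: [0.5312, 0.3633, 0.0784]
orientation: [[0.877, 0.48, 0.002], [0.48, -0.877, 0.001], [0.002, 0.0, -1.0]]
force: [0.2, -0.1, 0.0]
gripper_width: 0.993
```

View pics/w11.png

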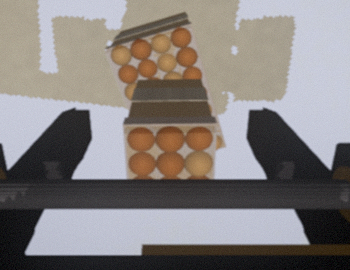

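Square lid is centred at x≈320 and aligned. Closing.

```bash
python3 -m creep '[{"translation":[0,0,0],"turn":0,"jaw":44},{"translation":[0,0,0],"turn":0,"jaw":44},{"translation":[0,0,0],"turn":0,"jaw":44},{"translation":[0,0,0],"turn":0,"jaw":44},{"translation":[0,0,0],"turn":0,"jaw":34},{"translation":[0,0,0],"turn":0,"jaw":34},{"translation":[0,0,0],"turn":0,"jaw":34},{"translation":[0,0,0],"turn":0,"jaw":34}]'
python3 -m creep '[{"translation":[0,0,-0.1],"turn":0,"jaw":34},{"translation":[0,0,-0.3],"turn":0,"jaw":34},{"translation":[0,0,0],"turn":-0.1,"jaw":34},{"translation":[0,0,0],"turn":-0.15,"jaw":34},{"translation":[0,0,0],"turn":-0.15,"jaw":34},{"translation":[0,0,0],"turn":-0.1,"jaw":34},{"translation":[0,0,0],"turn":0,"jaw":34},{"translation":[0,0,0],"turn":0,"jaw":34}]'
python3 - <<'E'
from h import *
plan(.637,.123,.08,51.5)
E
```

```text
clock: 18.85
tcp_pos: [0.5298, 0.3638, 0.0769]
orientation: [[0.877, 0.481, 0.0], [0.481, -0.877, 0.0], [0.0, -0.0, -1.0]]
force: [-0.1, -0.3, 0.7]
gripper_width: 0.45
clock: 19.65
tcp_pos: [0.5298, 0.3638, 0.1173]
orientation: [[0.628, 0.778, 0.0], [0.778, -0.628, 0.0], [0.0, 0.0, -1.0]]
force: [-0.2, -0.2, -1.6]
gripper_width: 0.458
shift(fullscale units) [-1.201  2.346  0.373] world rot 0.4 turn total(frac) -0.009 q6 -27.2
```

```bash
python3 -m creep '[{"translation":[-0.08,0.156,0],"turn":-0.01,"jaw":34},{"translation":[-0.16,0.313,0],"turn":0,"jaw":34},{"translation":[-0.2,0.391,0],"turn":0,"jaw":34},{"translation":[-0.2,0.391,0],"turn":0,"jaw":34},{"translation":[-0.2,0.391,0],"turn":0,"jaw":34},{"translation":[-0.2,0.391,0],"turn":0,"jaw":34},{"translation":[-0.11,0.215,0],"turn":0,"jaw":34},{"translation":[-0.05,0.098,0],"turn":0,"jaw":34},{"translation":[0,0,0.3],"turn":0,"jaw":34},{"translation":[0,0,0.07],"turn":0,"jaw":34},{"translation":[0,0,0],"turn":0,"jaw":34},{"translation":[0,0,0],"turn":0,"jaw":34}]'
python3 - <<'E'
from h import *
plan(.637,.123,.0199,51.5)
im=grab_frame("wrist");cv2.imwrite("pics/w12.png",im);crop(grab_frame("side"),210,180,130,110,5,"pics/s12.png")
E
```

```text
clock: 20.85
tcp_pos: [0.6392, 0.1251, 0.0804]
orientation: [[0.619, 0.785, -0.0], [0.785, -0.619, 0.0], [0.0, -0.0, -1.0]]
force: [0.0, -0.3, -1.0]
gripper_width: 0.454
shift(fullscale units) [-0.03  -0.004  0.605] world rot -0.2 turn total(frac) 0.005 q6 -51.1
```

View pics/w12.png

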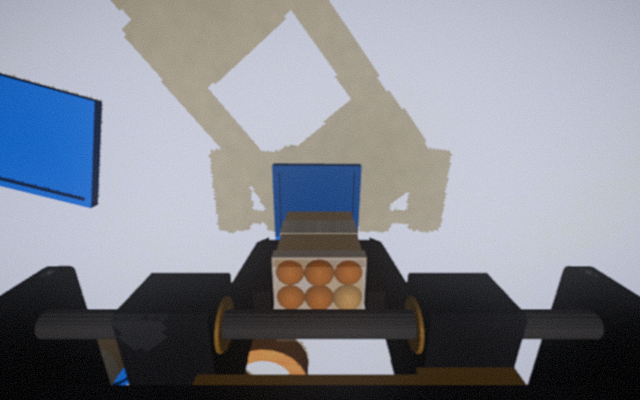

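View pics/s12.png

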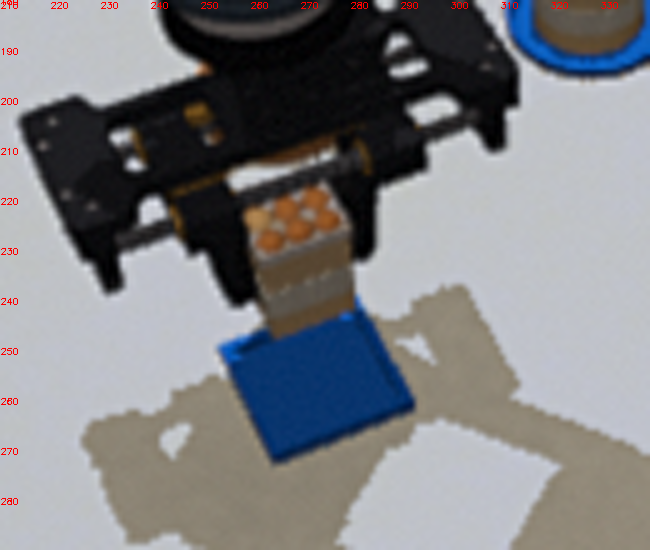

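```bash
python3 -m creep '[{"translation":[-0.02,0,0.2],"turn":0,"jaw":34},{"translation":[0,0,0.2],"turn":0,"jaw":34},{"translation":[0,0,0.12],"turn":0,"jaw":34},{"translation":[0,0,0.05],"turn":0,"jaw":34},{"translation":[0,0,0.015],"turn":0,"jaw":34},{"translation":[0,0,0],"turn":0,"jaw":34},{"translation":[0,0,0],"turn":0,"jaw":34}]'
python3 -m creep '[{"translation":[0,0,0.005],"turn":0,"jaw":34},{"translation":[0,0,0.005],"turn":0,"jaw":34},{"translation":[0,0,0],"turn":0,"jaw":34},{"translation":[0,0,0],"turn":0,"jaw":34}]'
python3 -m creep '[{"translation":[0,0,0.005],"turn":0,"jaw":34},{"translation":[0,0,0],"turn":0,"jaw":34},{"translation":[0,0,0],"turn":0,"jaw":34}]'
```

```text
clock: 21.65
tcp_pos: [0.6389, 0.1225, 0.0225]
orientation: [[0.62, 0.785, 0.002], [0.785, -0.62, -0.0], [0.001, 0.001, -1.0]]
force: [0.4, -0.2, -1.3]
gripper_width: 0.449
clock: 22.05
tcp_pos: [0.6381, 0.1225, 0.0205]
orientation: [[0.62, 0.785, 0.0], [0.785, -0.62, -0.0], [0.0, 0.0, -1.0]]
force: [-0.3, -0.1, -1.1]
gripper_width: 0.45
clock: 22.35
tcp_pos: [0.6381, 0.1225, 0.0199]
orientation: [[0.62, 0.785, 0.0], [0.785, -0.62, -0.0], [0.0, 0.0, -1.0]]
force: [-0.0, -0.5, -0.5]
gripper_width: 0.451
```

```bash
python3 -m creep '[{"translation":[0,0,0.005],"turn":0,"jaw":34},{"translation":[0,0,0],"turn":0,"jaw":34},{"translation":[0,0,0],"turn":0,"jaw":34}]'
python3 - <<'E'
from h import *
crop(grab_frame("side"),210,180,130,110,5,"pics/s13.png")
E
```

```text
clock: 22.65
tcp_pos: [0.6382, 0.1225, 0.0199]
orientation: [[0.62, 0.785, 0.0], [0.785, -0.62, -0.0], [-0.0, 0.0, -1.0]]
force: [-3.6, -1.0, 5.6]
gripper_width: 0.452
```

View pics/s13.png

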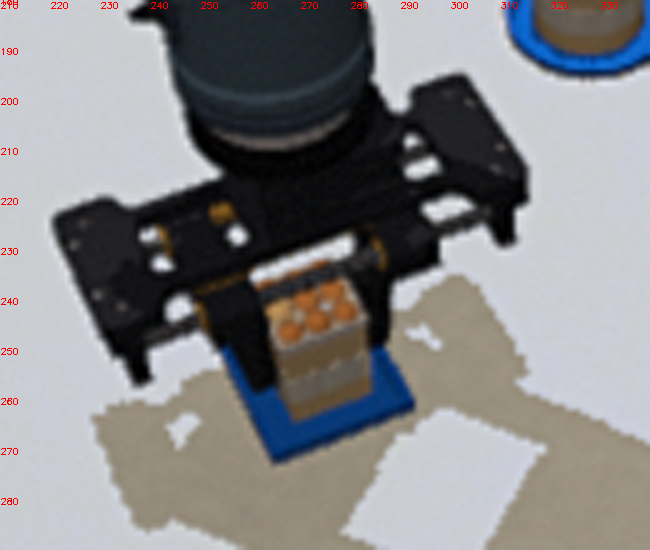

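```bash
python3 -m creep '[{"translation":[0,0,0],"turn":0,"jaw":44},{"translation":[0,0,0],"turn":0,"jaw":50},{"translation":[0,0,0],"turn":0,"jaw":56},{"translation":[0,0,0],"turn":0,"jaw":60},{"translation":[0,0,-0.1],"turn":0,"jaw":60},{"translation":[0,0,-0.3],"turn":0,"jaw":70},{"translation":[0,0,-0.4],"turn":0,"jaw":88},{"translation":[0,0,-0.4],"turn":0.1,"jaw":88},{"translation":[0,0,-0.2],"turn":0.035,"jaw":88},{"translation":[0,0,0],"turn":0,"jaw":88},{"translation":[0,0,0],"turn":0,"jaw":88}]'
python3 - <<'E'
from h import *
plan(.57,.321,.16,45.6)
im=grab_frame("wrist");cv2.imwrite("pics/w14.png",im)
E
```

```text
clock: 23.8
tcp_pos: [0.6381, 0.1225, 0.1596]
orientation: [[0.699, 0.715, 0.001], [0.715, -0.699, -0.0], [0.0, 0.0, -1.0]]
force: [-0.7, 0.6, -0.6]
gripper_width: 0.995
shift(fullscale units) [ 0.944 -1.874 -0.004] world rot -0.1 turn total(frac) 0.001 q6 -45.2
```

View pics/w14.png

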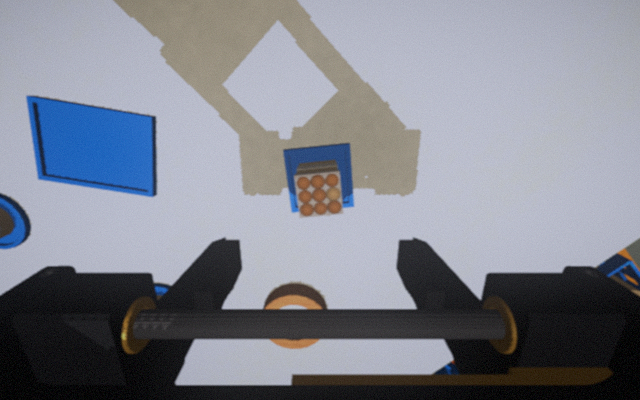

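Square tub sits inside its tray at (319,190). Next is the oblong tub.

```bash
python3 -m creep '[{"translation":[0.12,-0.24,0],"turn":0,"jaw":88},{"translation":[0.2,-0.4,0],"turn":0,"jaw":88},{"translation":[0.21,-0.42,0],"turn":0,"jaw":88},{"translation":[0.2,-0.4,0],"turn":0,"jaw":88},{"translation":[0.14,-0.27,0],"turn":0,"jaw":88},{"translation":[0.07,-0.14,0],"turn":0,"jaw":88},{"translation":[0,0,0],"turn":0,"jaw":88},{"translation":[0,0,0],"turn":0,"jaw":88}]'
python3 - <<'E'
from h import *
import pickle
s=sense();print(s["tcp_pos"]);ci=camera_info("wrist");im=grab_frame("wrist");cv2.imwrite("pics/w15.png",im);pickle.dump(ci,open("w15.pkl","wb"))
crop(im,250,40,150,130,5,"pics/w15a.png")
E
```

```text
clock: 24.65
tcp_pos: [0.5702, 0.3194, 0.1584]
orientation: [[0.699, 0.715, -0.001], [0.715, -0.699, -0.001], [-0.002, -0.0, -1.0]]
force: [-0.8, -0.8, -0.2]
gripper_width: 0.999
[0.5702393  0.31942828 0.15839073]
```

View pics/w15a.png

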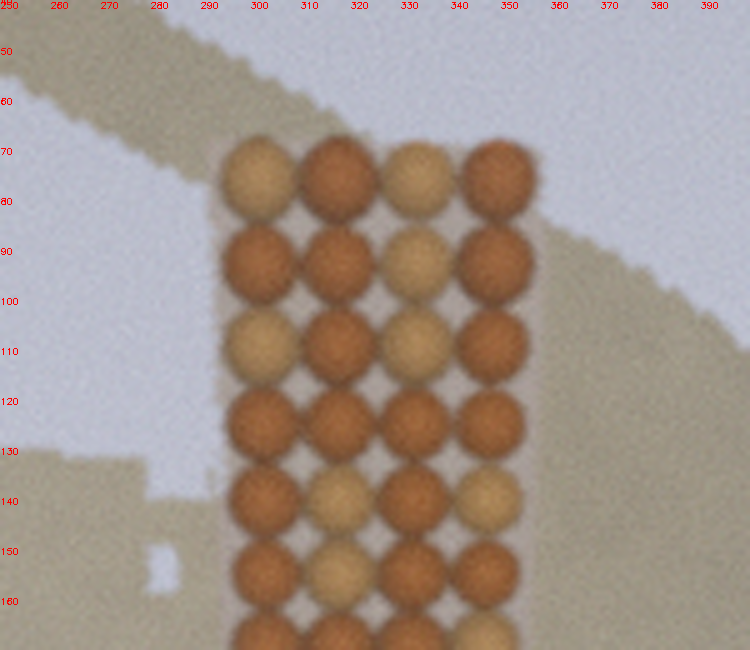

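```bash
python3 - <<'E'
from h import *
import pickle;ci=pickle.load(open("w15.pkl","rb"))
f=lambda u,v,z:px2w("wrist",u,v,z,ci)
def ang(p,q): return round(float(np.degrees(np.arctan2(q[1]-p[1],q[0]-p[0]))),1)
C=[f(*p,.06) for p in[(300,75),(348,75.5),(345.5,168.5),(301.7,168)]]
print(np.mean(C,0),[(np.linalg.norm(C[i]-C[(i+1)%4]).round(4),ang(C[i],C[(i+1)%4])) for i in range(4)])
c=np.mean(C,0);plan(c[0],c[1],.017,46)
im=cv2.imread("pics/w15.png");crop(im,250,120,150,90,5,"pics/w15b.png")
E
```

```text
[0.52818587 0.36556015 0.06      ] [(np.float64(0.037), 45.0), (np.float64(0.0734), -44.3), (np.float64(0.0372), -135.1), (np.float64(0.0733), 135.5)]
shift(fullscale units) [ 0.037 -0.629  1.417] world rot 0.4 turn total(frac) -0.01 q6 -26.7
```

View pics/w15b.png

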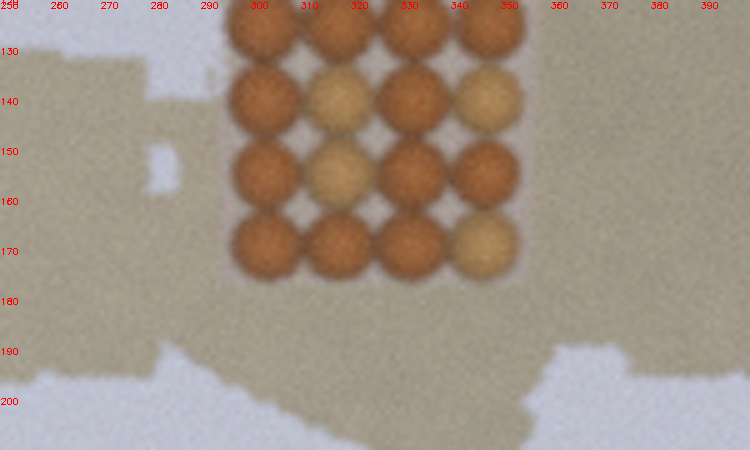

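```bash
python3 -m creep '[{"translation":[0.02,-0.31,0],"turn":0,"jaw":88},{"translation":[0.017,-0.31,0],"turn":0,"jaw":88},{"translation":[0,0,0.3],"turn":0,"jaw":88},{"translation":[0,0,0.4],"turn":0,"jaw":88},{"translation":[0,0,0.4],"turn":0,"jaw":88},{"translation":[0,0,0.25],"turn":0,"jaw":88},{"translation":[0,0,0.06],"turn":0,"jaw":88},{"translation":[0,0,0],"turn":0,"jaw":88},{"translation":[0,0,0],"turn":0,"jaw":88}]'
python3 -m creep '[{"translation":[0,0,0],"turn":0,"jaw":62},{"translation":[0,0,0],"turn":0,"jaw":58},{"translation":[0,0,0],"turn":0,"jaw":48},{"translation":[0,0,0],"turn":0,"jaw":48},{"translation":[0,0,0],"turn":0,"jaw":48},{"translation":[0,0,0],"turn":0,"jaw":48},{"translation":[0,0,0],"turn":0,"jaw":48}]'
python3 - <<'E'
from h import *
cv2.imwrite("pics/w16.png",grab_frame("wrist")[130:,150:500])
E
```

```text
clock: 25.6
tcp_pos: [0.5302, 0.3663, 0.0201]
orientation: [[0.7, 0.714, 0.002], [0.714, -0.7, 0.001], [0.002, 0.001, -1.0]]
force: [0.3, 0.5, -0.1]
gripper_width: 0.998
clock: 26.3
tcp_pos: [0.5286, 0.3667, 0.0188]
orientation: [[0.699, 0.715, 0.0], [0.715, -0.699, 0.0], [0.0, 0.0, -1.0]]
force: [-0.7, -0.7, 3.5]
gripper_width: 0.607
```

View pics/w16.png

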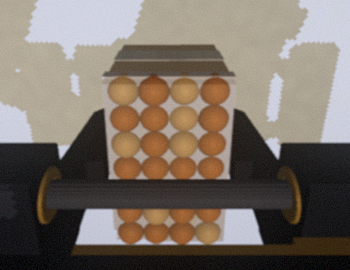

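The oblong tub is gripped at 53.5 mm. I'll lift it, then turn.

```bash
python3 -m creep '[{"translation":[0,0,-0.1],"turn":0,"jaw":48},{"translation":[0,0,-0.3],"turn":-0.05,"jaw":48},{"translation":[0,0,-0.3],"turn":-0.15,"jaw":48},{"translation":[0,0,0],"turn":-0.17,"jaw":48},{"translation":[0,0,0],"turn":-0.18,"jaw":48},{"translation":[0,0,0],"turn":-0.18,"jaw":48},{"translation":[0,0,0],"turn":-0.18,"jaw":48},{"translation":[0,0,0],"turn":-0.18,"jaw":48},{"translation":[0,0,0],"turn":-0.18,"jaw":48},{"translation":[0,0,0],"turn":-0.18,"jaw":48},{"translation":[0,0,0],"turn":-0.17,"jaw":48},{"translation":[0,0,0],"turn":-0.17,"jaw":48}]'
python3 -m creep '[{"translation":[0,0,0],"turn":0,"jaw":48},{"translation":[0,0,0],"turn":0,"jaw":48}]'
python3 - <<'E'
from h import *
plan(.4535,-.0193,.08,126.3)
cv2.imwrite("pics/w17.png",grab_frame("wrist"))
E
```

```text
clock: 27.55
tcp_pos: [0.5281, 0.3662, 0.0882]
orientation: [[-0.594, 0.804, -0.001], [0.804, 0.594, -0.0], [0.0, -0.001, -1.0]]
force: [0.0, 0.6, -2.4]
gripper_width: 0.609
clock: 27.75
tcp_pos: [0.5283, 0.3664, 0.0883]
orientation: [[-0.587, 0.809, -0.0], [0.809, 0.587, -0.0], [0.0, -0.001, -1.0]]
force: [0.1, -0.4, -3.0]
gripper_width: 0.606
shift(fullscale units) [-2.683 -2.87   0.084] world rot 0.3 turn total(frac) -0.008 q6 -101.8
```

View pics/w17.png

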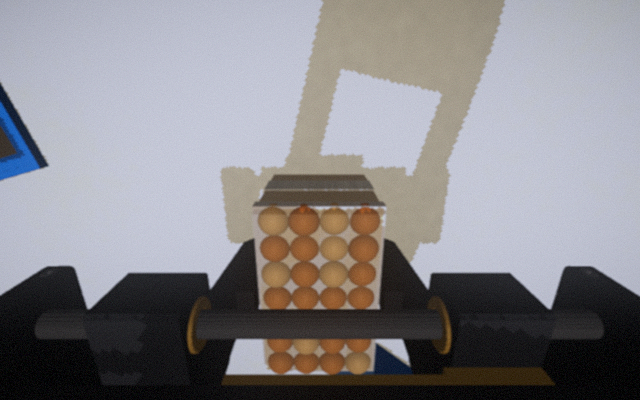

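```bash
python3 -m creep '[{"translation":[-0.134,-0.144,0],"turn":0,"jaw":48},{"translation":[-0.241,-0.258,0],"turn":0,"jaw":48},{"translation":[-0.322,-0.344,0],"turn":0,"jaw":48},{"translation":[-0.322,-0.344,0],"turn":0,"jaw":48},{"translation":[-0.322,-0.344,0],"turn":0,"jaw":48},{"translation":[-0.322,-0.344,0],"turn":0,"jaw":48},{"translation":[-0.322,-0.344,0],"turn":0,"jaw":48},{"translation":[-0.322,-0.344,0],"turn":0,"jaw":48},{"translation":[-0.241,-0.258,0],"turn":0,"jaw":48},{"translation":[-0.134,-0.144,0],"turn":0,"jaw":48},{"translation":[0,0,0],"turn":0,"jaw":48},{"translation":[0,0,0],"turn":0,"jaw":48}]'
python3 - <<'E'
from h import *
plan(.4535,-.0193,.0218,126.3)
cv2.imwrite("pics/w18.png",grab_frame("wrist"));crop(grab_frame("side"),320,180,130,110,5,"pics/s18.png")
E
```

```text
clock: 29.0
tcp_pos: [0.4553, -0.0193, 0.0886]
orientation: [[-0.588, 0.809, 0.0], [0.809, 0.588, 0.0], [-0.0, 0.0, -1.0]]
force: [-0.4, 0.6, -2.2]
gripper_width: 0.609
shift(fullscale units) [ 0.011 -0.015  0.668] world rot 0.3 turn total(frac) -0.007 q6 -143.4
```

View pics/w18.png

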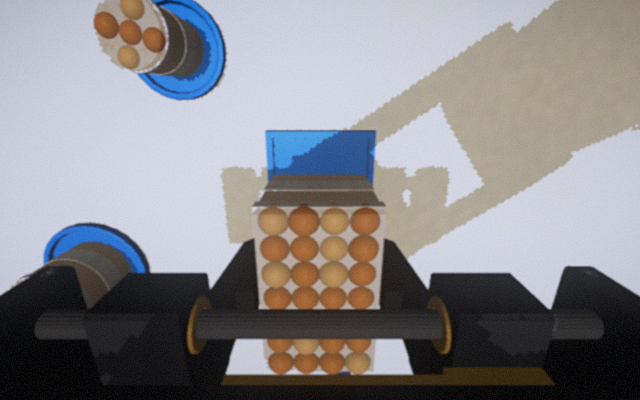

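View pics/s18.png

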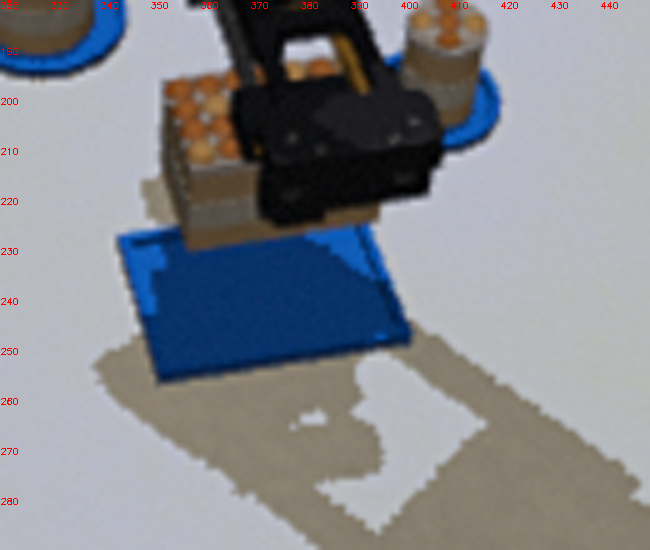

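```bash
python3 - <<'E'
from h import *
p=px2w("wrist",320,130,.008);y=sense()["orientation"][:,1];print(p+.059*y, p)
E
python3 -m creep '[{"translation":[0.008,-0.012,0.15],"turn":0,"jaw":48},{"translation":[0,0,0.2],"turn":0,"jaw":48},{"translation":[0,0,0.15],"turn":0,"jaw":48},{"translation":[0,0,0.1],"turn":0,"jaw":48},{"translation":[0,0,0.03],"turn":0,"jaw":48},{"translation":[0,0,0],"turn":0,"jaw":48},{"translation":[0,0,0],"turn":0,"jaw":48}]'
python3 - <<'E'
from h import *
crop(grab_frame("side"),320,180,130,110,5,"pics/s19.png")
E
```

```text
[ 0.45420288 -0.01787215  0.0080142 ] [ 0.40656866 -0.05268568  0.008     ]
clock: 29.8
tcp_pos: [0.4544, -0.0192, 0.026]
orientation: [[-0.59, 0.807, 0.001], [0.807, 0.59, -0.0], [-0.001, 0.001, -1.0]]
force: [-0.3, 0.3, -2.5]
gripper_width: 0.614
```

View pics/s19.png

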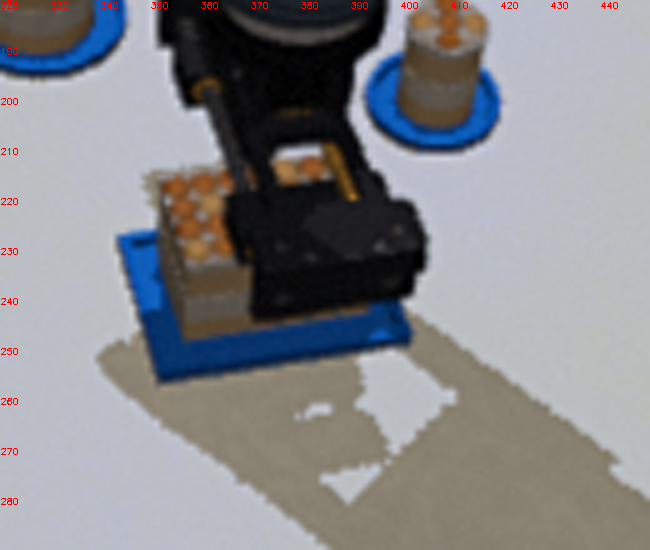

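Centred over its tray with about 4 mm to go. Lowering slowly.

```bash
python3 -m creep '[{"translation":[0,0,0.01],"turn":0,"jaw":48},{"translation":[0,0,0.01],"turn":0,"jaw":48},{"translation":[0,0,0.005],"turn":0,"jaw":48},{"translation":[0,0,0],"turn":0,"jaw":48},{"translation":[0,0,0],"turn":0,"jaw":48}]'
python3 -m creep '[{"translation":[0,0,0.005],"turn":0,"jaw":48},{"translation":[0,0,0],"turn":0,"jaw":48},{"translation":[0,0,0],"turn":0,"jaw":48}]'
python3 -m creep '[{"translation":[0,0,0.005],"turn":0,"jaw":48},{"translation":[0,0,0],"turn":0,"jaw":48},{"translation":[0,0,0],"turn":0,"jaw":48}]'
```

```text
clock: 30.35
tcp_pos: [0.4538, -0.0194, 0.0229]
orientation: [[-0.59, 0.807, 0.0], [0.807, 0.59, 0.0], [0.0, 0.0, -1.0]]
force: [0.4, 0.2, -1.9]
gripper_width: 0.609
clock: 30.65
tcp_pos: [0.4538, -0.0193, 0.0224]
orientation: [[-0.59, 0.807, -0.0], [0.807, 0.59, 0.0], [0.0, -0.0, -1.0]]
force: [0.1, -0.4, -1.9]
gripper_width: 0.611
clock: 30.95
tcp_pos: [0.4538, -0.0193, 0.0219]
orientation: [[-0.59, 0.807, -0.0], [0.807, 0.59, 0.0], [0.0, -0.0, -1.0]]
force: [0.8, -0.7, -1.6]
gripper_width: 0.613
```

```bash
python3 -m creep '[{"translation":[0,0,0.005],"turn":0,"jaw":48},{"translation":[0,0,0],"turn":0,"jaw":48},{"translation":[0,0,0],"turn":0,"jaw":48}]'
```

```text
clock: 31.25
tcp_pos: [0.4538, -0.0193, 0.0217]
orientation: [[-0.59, 0.807, -0.0], [0.807, 0.59, -0.0], [0.0, -0.0, -1.0]]
force: [-2.9, 0.6, 7.5]
gripper_width: 0.609
```

```bash
python3 -m creep '[{"translation":[0,0,0],"turn":0,"jaw":56},{"translation":[0,0,0],"turn":0,"jaw":62},{"translation":[0,0,0],"turn":0,"jaw":68},{"translation":[0,0,0],"turn":0,"jaw":74},{"translation":[0,0,-0.1],"turn":0,"jaw":74},{"translation":[0,0,-0.3],"turn":0,"jaw":80},{"translation":[0,0,-0.4],"turn":0,"jaw":88},{"translation":[0,0,-0.4],"turn":0,"jaw":88},{"translation":[0,0,-0.4],"turn":0,"jaw":88},{"translation":[0,0,-0.4],"turn":0,"jaw":88},{"translation":[0,0,-0.1],"turn":0,"jaw":88},{"translation":[0,0,0],"turn":0,"jaw":88}]'
python3 -m creep '[{"translation":[0.2,0.15,0],"turn":0,"jaw":88},{"translation":[0.35,0.25,0],"turn":0,"jaw":88},{"translation":[0.38,0.28,0],"turn":0,"jaw":88},{"translation":[0.38,0.28,0],"turn":0,"jaw":88},{"translation":[0.38,0.28,0],"turn":0,"jaw":88},{"translation":[0.38,0.28,0],"turn":0,"jaw":88},{"translation":[0.3,0.2,0],"turn":0,"jaw":88},{"translation":[0.1,0.07,0],"turn":0,"jaw":88},{"translation":[0,0,0],"turn":0,"jaw":88},{"translation":[0,0,0],"turn":0,"jaw":88}]'
python3 - <<'E'
from h import *
crop(grab_frame("top"),250,120,260,180,3,"pics/t20.png");crop(grab_frame("side"),230,90,200,190,3,"pics/s20.png")
E
```

```text
clock: 32.45
tcp_pos: [0.4549, -0.0196, 0.2337]
orientation: [[-0.59, 0.807, 0.005], [0.807, 0.59, -0.001], [-0.004, 0.003, -1.0]]
force: [0.7, 0.3, 0.2]
gripper_width: 1.0
clock: 33.45
tcp_pos: [0.452, 0.2846, 0.2301]
orientation: [[-0.59, 0.807, -0.002], [0.807, 0.59, -0.001], [0.0, -0.003, -1.0]]
force: [0.3, -0.0, -0.7]
gripper_width: 1.001
```

View pics/t20.png

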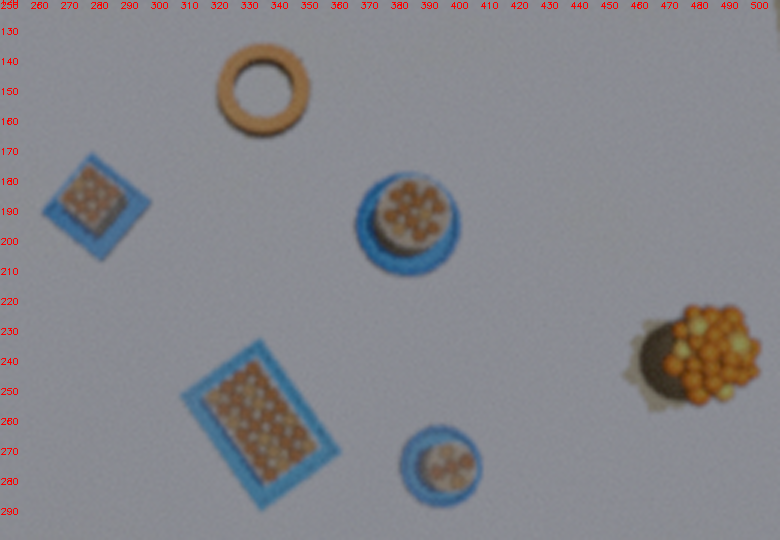

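View pics/s20.png

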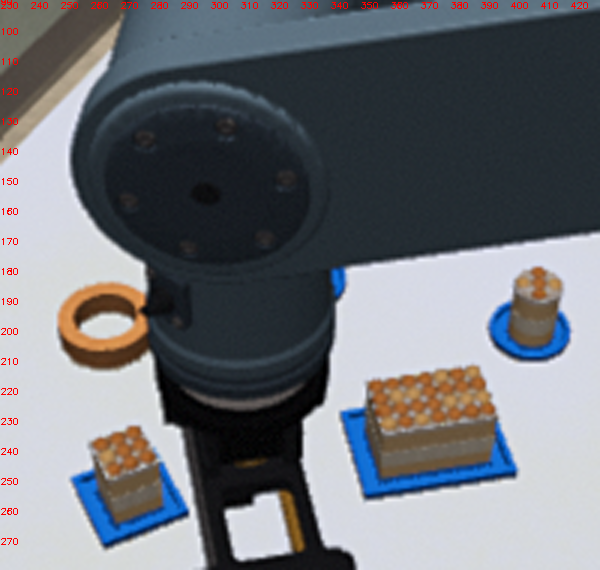

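In the top view all four tubs stand upright inside their own trays: square (281,187), large round (385,192), oblong (335,258), small round (398,273). The tape and bottle are where they started. Handing in.

```bash
python3 -c "
from cell import *
print(sense()['clock']);print(sign_off())"
```

```text
33.55
the job is handed in; nothing more can be done
None
```

I took both stacks apart and set all four tubs in the trays of their own shape and size. The order was small round, large round, small square, oblong, and I handed in at 33.6 s.

- **Placing:** I lowered each tub in steps of 0.5 to 1 mm until it touched the tray floor. The contact force read 6 to 7.5 N, and then I released it.
- **Last checks:** The final top view shows every tub upright inside its rim. The side view agrees for the small round, small square and oblong tubs, but there the arm hid the large round one, so that tub rests on the top view and an earlier wrist view. The tape roll and growing bottle looked to be in their starting places in the top view, and the gripper was open and clear of everything.
- **Disagreement:** The side camera put the stacks up to about 10 mm off in y from the other two, and the top and wrist cameras differed by 2 to 6 mm. I aimed from the top and wrist views and used the side view only to see each tub relative to its tray.

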